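# Dip the pump's oil case and present the gauge rod

## Robot

A 7-joint arm with a two-finger parallel gripper is mounted at the origin on a cart in front of the work surface, level with it; the furniture and walls round the work are solid. World frame = base frame: x ahead of the robot, y to its left, z up, the work surface at z = 0. Lengths are in m, angles in rad, forces in N, time in s.
With the tool pointing down it reaches from about 0.35 to 0.9 m from the base axis. Payload 7.2 kg.
Tool frame: the origin (TCP) lies at the very end of the fingers, on their centre line; the grasp point (between the pads) lies 19 mm behind it; z points along the fingers, y is the line along which they close (so a half turn about z gives the same grasp; the last joint's range is limited). The gripper opens to 88 mm and grips with 3 to 60 N. Pads are 20 mm wide; open, the fingers measure 115 mm over their backs; the gripper's body (75 mm by 178 mm) begins 61 mm behind the grasp point.
Start: joints at [1.097, 0.411, -0.013, 1.596, 0.006, 1.134, -0.082], TCP at [0.247, -0.574, 0.223] pointing down, gripper open.
Joint ranges: [-2.95, 2.95], [-0.29, 1.99], [-1.47, 1.44], [0.14, 2.54], [-1.03, 4.17], [0.13, 1.85], [-2.86, 2.86]. Speed limits (rad/s): [2.39, 2.39, 3.01, 3.01, 3.14, 3.14, 3.14].

## Interface

Orientations are given as a unit quaternion [x, y, z, w].
In Python, from bench import r gives the robot as it stands. The module is installed in compiled form; this text tells all that it offers.
- The arm moves only by the tool carry_out, never from a script. Its argument "series" is a list of rows, each an object of numbers: "x", "y", "z": the shift along the tool's x, y, z in units of 30 mm (1.0 is 30 mm); "rx", "ry", "rz": the turn, a rotation vector about the tool's x, y, z in units of 5 degrees (1.0 is 5 degrees). In form: [{"x": .., "y": .., "z": .., "rx": .., "ry": .., "rz": ..}, ...]. A call has 1 to 12 rows; each row shifts and turns the commanded pose from where the row before left it, along the tool's axes as they then stand; what a row does not reach is not made up. A row lasts 1/12 s, in which the tool goes at most 41.7 mm and 7.16 degrees, less where a joint would pass 70% of its speed; a pose out of reach is approached as far as the arm can. A call is refused whole if a number of a shift passes 1 or a number of a turn 1, either way. A call with a gripper value outside its range is refused whole. "jaw" is the closure, from 0 (fully open) to 1 (shut), set as the call begins (left out, the last holds). The fingers move at their own pace and stop on an object; "newtons" is the grip in N (left out, the last holds). Time passes only in rows, so rows that do not move let the fingers close. It gives the time, the measured TCP pose, the force, the opening and the grip force at its end, in the units of the state.
- r.read_state(): the state, without advancing time (a new reading comes with each control period).
- r.snapshot(name): name is "scene" or "top" or "wrist"; returns (picture, depth): 420x560x3 uint8, red, green, blue; 420x560 float32, m along the optical axis (not along the pixel's ray), 0 where there is no reading.
- r.camera_info(name): a dict with "fx", "fy", "cx", "cy" (pixels), "k1" (the pictures are not rectified: a ray, as slopes to the right and down, at radius r is drawn at 1 + k1 r^2 times it, then the intrinsics apply), "rvec" (rotation vector, rad) and "tvec" (3), from world to camera coordinates, as OpenCV has them. Camera axes: x right, y down, z forward; pixel columns grow to the right and rows downward; lengths in m; the calibration is good to about 2 mm. A picture is of the moment at which its call begins: read the wrist's pose just before it. camera_info takes no time and is no camera call; for the wrist camera it gives the pose at the moment of the call.
- r.sign_off(): hands the job in; it is judged then, once.
The state is a dict: "t": time; "q": joint angles; "joint_vel": joint speeds; "joint_efforts": joint torques, N m; "tcp_pos": TCP position; "ee_rot": TCP orientation; "force": force on the tool from outside, world axes, zero at the start; "moment": the same for the moment, N m; "opening": finger opening in m; "grasp_force": force on a finger pad.
Only numpy, scipy, OpenCV 4.12 (cv2) and the standard library are available. Lean on these libraries where they do the work, as an engineer would, in place of code of your own. Each camera call takes 0.05 s, during which the arm holds its last target. There are 200 camera calls.

## Task

Push the vacuum pump's open filter drawer fully home, then take the dip rod from its cradle and slide it down the pump's sloping guide tube until its collar stops on the tube mouth. Draw it right out again and hold it level, with its tip over the notebook and about 15 cm above it, so I can read it; finish while still holding it there, and do not disturb the vial, timer or tape roll.

Things in the scene. Friction and masses are not known exactly. Their poses are not given: they have to be found in the camera images.
- pump: Grey bench vacuum pump, fixed. Origin: centre of the oil case's underside; x to the motor at its back (away from the robot at yaw 0), y to its left, z up. Case 140 (x) x 160 (y) mm, 110 mm high, with a cap and a stub up to 126 mm. A filter housing 75 mm high, 110 wide, x = -150 to -70 mm, holds the drawer. The guide tube leaves the case's right (-y) side.
- filter_drawer (a joint): Opening of the filter drawer in m: 0 = fully home against its stop, grows as it comes out towards the pump's -x (front); starts 0.04 to 0.07 open, stays where it is left, slides with about 2 N friction.
- drawer_front (a point): Centre of the outer face of the filter drawer's flat grey front panel, 50 mm above the worktop; the panel is 116 mm wide and spans 15 to 75 mm in height. The drawer goes home along the pump's +x.
- guide_tube: Fixed aluminium tube sloping up and out to the pump's right. Origin: centre of its mouth, 140 mm above the worktop; z = its axis, out of the mouth, 40 degrees above the horizontal, towards the pump's -y. Rim 25 mm outside; flared entry 19 mm wide narrows over 12 mm to an 11 mm bore, 122 mm deep, open beyond. About 65 mm of tube stands free of the case.
- dip_rod: Loose rod, 90 g, 216 mm long, level in the cradle, axis 55 mm up. Origin: on the axis at the collar's stop face; x = axis, handle to tip. Steel shaft 8 mm, x = 0 to 110 mm; collar 30 mm disc, x = -6 to 0; aluminium handle 16 x 16 mm square, x = -106 to -6, faces upright and level. With the collar stopped, this origin meets guide_tube's and x points along its -z.
- rod_tip (a point): Tip of the rod, on the axis, at x = 110 mm.
- rod_grip (a point): Middle of the free part of the handle, on the axis, at x = -50 mm: grip here across the handle, 16 mm wide, 55 mm above the worktop while in the cradle.
- cradle: Fixed black cradle. Origin on the worktop under the rod's collar face, x along the rod to the tip. Base 200 x 60 x 8 mm, x = -130 to 70 mm; two notched posts 12 mm thick, 44 wide, tops at 66 mm: at x = 30 mm (under the shaft) and -98 mm (under the handle's end). The rod lifts straight up.
- field_notes: Purple notebook lying fixed on the worktop, 210 (x) x 152 (y) x 14 mm. Origin: centre of its underside.
- vial_4: Small capped vial, 34 mm wide, 60 mm high, loose bystander. Origin: centre of its underside.
- timer: White kitchen-type lab timer, 48 x 62 x 55 mm, loose bystander. Origin: centre of its underside.
- label_tape: Roll of tape lying flat, 62 mm across, 19 mm high, loose bystander. Origin: centre of its underside.

How it is judged:
By the outcome, as a careful person would: the job done as asked, in the order asked, and still so for the second after the job is handed in, while the arm keeps its last pose, push and grip.
It also fails if it takes over 72 s, if anything falls off the work surface, if the arm or the gripper's body presses on something with over 40 N, if the wrist force passes 120 N, or if a joint passes its speed limit or range.

## Working session

There is one attempt and no reset: what is moved stays moved. The work goes in short steps, Python scripts to look and compute and a tool call to move; the robot and the scene stay as the last step left them, time stands still between calls to the robot, and variables do not carry over. Pictures are saved under pics/ and viewed, at most 10 in all, crops included, and the job is handed in when it is done.

Besides the shell and the picture viewer there is one more tool, called as name(argument=value, ...), one argument or row to a line, values as JSON. carry_out: Moves the arm, as the interface text tells. Its arguments: {"type":"object","properties":{"series":{"type":"array","items":{"type":"object","properties":{"x":{"type":"number"},"y":{"type":"number"},"z":{"type":"number"},"rx":{"type":"number"},"ry":{"type":"number"},"rz":{"type":"number"}}}},"jaw":{"type":"number"},"newtons":{"type":"number"}},"required":["series"]}

```bash
mkdir -p pics; cat > h.py <<'E'
import numpy as np, cv2
from bench import r
from scipy.spatial.transform import Rotation as R
def cam(n):
    c=r.camera_info(n); M=R.from_rotvec(np.array(c['rvec']).ravel()).as_matrix(); t=np.array(c['tvec']).ravel()
    K=np.array([[c['fx'],0,c['cx']],[0,c['fy'],c['cy']],[0,0,1]]); return c,M,t,K
def ray(C,uv):
    c,M,t,K=C
    uv=np.array(uv,float).reshape(-1,2); d=np.stack([(uv[:,0]-c['cx'])/c['fx'],(uv[:,1]-c['cy'])/c['fy']],1)
    p=d.copy()
    for _ in range(20): p=d/(1+c['k1']*(p**2).sum(1,keepdims=True))
    return -M.T@t, np.c_[p,np.ones(len(p))]@M
def onplane(C,uv,z):
    o,d=ray(C,uv); return o+d*((z-o[2])/d[:,2])[:,None]
def bydepth(C,uv,dep):
    o,d=ray(C,uv); uv=np.array(uv).reshape(-1,2).astype(int); return o+d*dep[uv[:,1],uv[:,0]][:,None]
def proj(C,P):
    c,M,t,K=C; q=np.array(P,float).reshape(-1,3)@M.T+t; p=q[:,:2]/q[:,2:]; p=p*(1+c['k1']*(p**2).sum(1,keepdims=True))
    return p*[c['fx'],c['fy']]+[c['cx'],c['cy']]
def snap(n,f=None):
    C=cam(n); im,d=r.snapshot(n)
    if f: cv2.imwrite('pics/'+f,im[:,:,::-1])
    np.savez('last_'+n,im=im,d=d); return C,im,d
E
python3 - <<'E'
from h import *
s=r.read_state(); print(s['tcp_pos'],s['ee_rot'],s['opening'])
for n in('top','scene'):
    C,im,d=snap(n,n+'0.png'); print(n,-C[1].T@C[2],C[1][2],(d>0).mean())
E
```

```text
[ 0.24648377 -0.57379482  0.2218102 ] [ 9.79489017e-01  2.01495966e-01 -2.12276276e-04 -7.72165197e-04] 0.0877235261772762
top [ 0.37745103 -0.05673894  1.58890893] [ 0.16623211  0.00242546 -0.98608367] 0.9958886054421768
scene [-0.22259017  0.55970855  1.24130458] [ 0.53944783 -0.39416501 -0.74406316] 0.9961522108843538
```

View pics/top0.png

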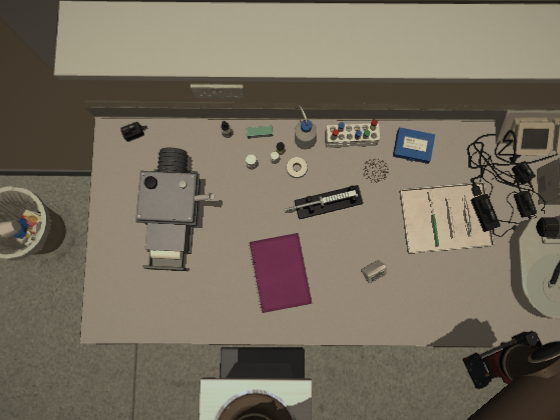

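View pics/scene0.png

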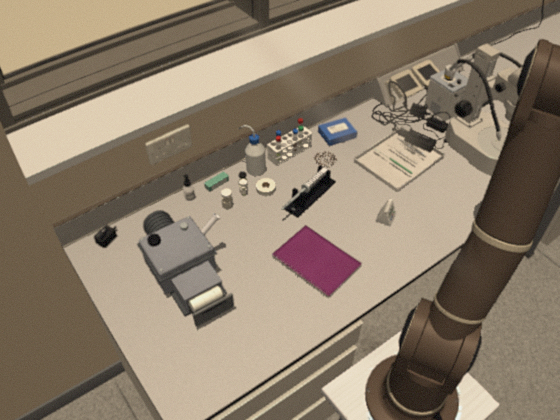

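The top view shows the pump at (168,205) with its drawer front at (165,267). The rod is in its cradle at (325,203), with the tip near (288,209) and the handle to the right. The notebook is at (280,272), the timer at (374,271), and the tape at (297,167) beside the vials. I'll enlarge it for detail.

```bash
python3 - <<'E'
from h import *
im=np.load('last_top.npz')['im'];d=np.load('last_top.npz')['d'];C=cam('top');print(C[0]['fx'])
a=cv2.resize(im[140:280,125:225],None,fx=4.2,fy=4.2,interpolation=cv2.INTER_CUBIC)
b=cv2.resize(im[150:230,235:370],None,fx=2.8,fy=2.8,interpolation=cv2.INTER_CUBIC)
o=np.zeros((590,800,3),np.uint8);o[:a.shape[0],:a.shape[1]]=a;o[:b.shape[0],422:422+b.shape[1]]=b
cv2.imwrite('pics/crop0.png',o[:,:,::-1])
hsv=cv2.cvtColor(im,cv2.COLOR_RGB2HSV);m=cv2.inRange(hsv,(140,60,30),(175,255,255))
cs,_=cv2.findContours(m,0,2);c=max(cs,key=cv2.contourArea);box=cv2.boxPoints(cv2.minAreaRect(c))
print('notebook',onplane(C,box,.014).round(3).tolist())
for n,uv in dict(case=(168,205),front=(165,269),tubemouth=(211,197),tip=(288,209),handle=(350,196),timer=(374,271),tape=(297,160),vialA=(251,160),vialB=(275,156)).items():
    print(n,bydepth(C,uv,d).round(3))
E
```

```text
535.184758887893
notebook [[0.542, 0.025, 0.014], [0.571, -0.12, 0.014], [0.366, -0.16, 0.014], [0.338, -0.018, 0.014]]
case [[0.633 0.247 0.113]]
front [[0.458 0.257 0.066]]
tubemouth [[0.655 0.126 0.125]]
tip [[ 0.634 -0.09   0.062]]
handle [[ 0.675 -0.271  0.056]]
timer [[ 0.458 -0.336  0.052]]
tape [[ 0.79  -0.117  0.023]]
vialA [[0.778 0.019 0.065]]
vialB [[ 0.793 -0.051  0.055]]
```

View pics/crop0.png

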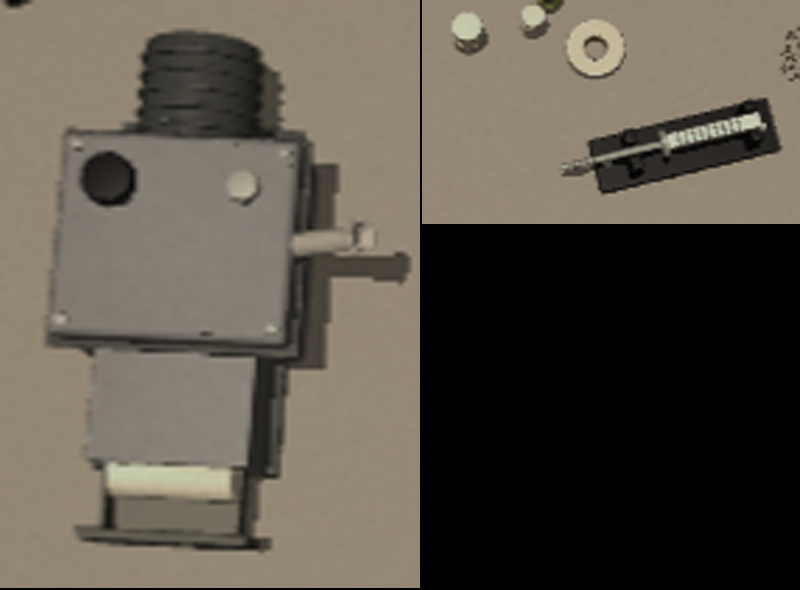

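The crop shows the pump case top corners near crop pixels (68,130), (303,138), (290,348) and (48,342), with the tube mouth at (370,237). The rod's collar is at (667,146) and its tip at (565,168). I'll compute coarse poses from these.

```bash
python3 - <<'E'
from h import *
C=cam('top');f=lambda p:np.array(p)/4.2+[125-.4,140-.4]
g=lambda p:(np.array(p)-[422,0])/2.8+[235-.3,150-.3]
c=onplane(C,f([(68,130),(303,138),(290,348),(48,335)]),.11);print(c.round(4))
e=[c[0]-c[3],c[1]-c[2]];print('yaw x',[np.degrees(np.arctan2(v[1],v[0])).round(2) for v in e],[np.linalg.norm(v) for v in e])
e=[c[0]-c[1],c[3]-c[2]];print('yaw y',[np.degrees(np.arctan2(-v[0],v[1])).round(2) for v in e],[np.linalg.norm(v) for v in e])
print('centre',c.mean(0))
print('panel top ends',onplane(C,f([(76,532),(270,543)]),.075).round(4))
print('mouth',onplane(C,f([(366,237)]),.14))
a=onplane(C,g([(565,168)]),.055)[0];b=onplane(C,g([(667,146),(760,122)]),.055);print('rod tip,collar,end',a,b)
v=a-b[1];print('rod yaw',np.degrees(np.arctan2(v[1],v[0])),np.linalg.norm(v))
E
```

```text
[[0.7323 0.3288 0.11  ]
 [0.7283 0.1702 0.11  ]
 [0.5852 0.1741 0.11  ]
 [0.5925 0.335  0.11  ]]
yaw x [np.float64(-2.53), np.float64(-1.54)] [np.float64(0.13996775327936495), np.float64(0.1431425609172698)]
yaw y [np.float64(-1.46), np.float64(-2.59)] [np.float64(0.1586155761638679), np.float64(0.1610612303949682)]
centre [0.65957098 0.25200442 0.11      ]
panel top ends [[0.4644 0.3184 0.075 ]
 [0.4581 0.1883 0.075 ]]
mouth [[0.65494572 0.12208117 0.14      ]]
rod tip,collar,end [ 0.6327453  -0.08364748  0.055     ] [[ 0.65690023 -0.18958052  0.055     ]
 [ 0.68319893 -0.28661789  0.055     ]]
rod yaw 103.9594453826194 0.209147207638035
```

```bash
cat >> h.py <<'E'
def pose(psi,tilt=0):
    "tool x at azimuth psi (deg), fingers down; tilt = x axis dips by that many deg"
    p=np.radians(psi); x=np.array([np.cos(p),np.sin(p),0]); z=np.array([0,0,-1.]); A=R.from_matrix(np.c_[x,np.cross(z,x),z])
    return A*R.from_euler('y',-tilt,degrees=True)
def plan(P,Q,N,p0=None,q0=None):
    s=r.read_state(); p0=np.array(s['tcp_pos']) if p0 is None else p0; q0=R.from_quat(s['ee_rot']) if q0 is None else q0
    rel=q0.inv()*Q; rv=rel.as_rotvec()/N; S=sum(R.from_rotvec(rv*k).as_matrix() for k in range(N))
    sh=np.linalg.solve(S,q0.inv().apply(np.array(P)-p0)); 
    print(N,'rows shift',(sh/.03).round(3),'turn',(np.degrees(rv)/5).round(3),'mm/row',round(np.linalg.norm(sh)*1e3,1))
    T=q0.as_matrix(); p=p0.copy(); path=[]
    for k in range(N): p=p+T@sh; T=T@R.from_rotvec(rv).as_matrix(); path.append(p)
    print(' path',np.array(path)[N//4::max(N//4,1)].round(2).tolist()); return p,Q
E
python3 - <<'E'
from h import *
print(pose(88).as_matrix().round(2).tolist(), pose(88,40).as_matrix()[:,0])
p,q=plan([.5,-.1,.24],pose(60),18)
plan([.41,.26,.2],pose(88),14,p,q)
plan([.41,.26,.2],pose(88),30)
E
```

```text
[[0.03, 1.0, 0.0], [1.0, -0.03, 0.0], [0.0, 0.0, -1.0]] [ 0.02673457  0.76557779 -0.64278761]
18 rows shift [ 0.944 -0.367 -0.033] turn [-0.001 -0.    -0.408] mm/row 30.4
 path [[0.35, -0.46, 0.23], [0.41, -0.36, 0.23], [0.46, -0.25, 0.23], [0.49, -0.13, 0.24]]
14 rows shift [ 0.765 -0.46   0.095] turn [ 0.   0.  -0.4] mm/row 26.9
 path [[0.49, 0.01, 0.23], [0.48, 0.09, 0.22], [0.45, 0.16, 0.21], [0.42, 0.24, 0.2]]
30 rows shift [ 0.908 -0.411  0.025] turn [-0.001 -0.    -0.432] mm/row 29.9
 path [[0.38, -0.38, 0.22], [0.45, -0.18, 0.21], [0.46, 0.03, 0.21], [0.42, 0.23, 0.2]]
```

carry_out(
  series=[
    {"x":0.91,"y":-0.41,"z":0.02,"rz":-0.43},
    {"x":0.91,"y":-0.41,"z":0.02,"rz":-0.43},
    {"x":0.91,"y":-0.41,"z":0.02,"rz":-0.43},
    {"x":0.91,"y":-0.41,"z":0.02,"rz":-0.43},
    {"x":0.91,"y":-0.41,"z":0.02,"rz":-0.43},
    {"x":0.91,"y":-0.41,"z":0.02,"rz":-0.43},
    {"x":0.91,"y":-0.41,"z":0.02,"rz":-0.43},
    {"x":0.91,"y":-0.41,"z":0.02,"rz":-0.43},
    {"x":0.91,"y":-0.41,"z":0.02,"rz":-0.43},
    {"x":0.91,"y":-0.41,"z":0.02,"rz":-0.43},
    {"x":0.91,"y":-0.41,"z":0.02,"rz":-0.43},
    {"x":0.91,"y":-0.41,"z":0.02,"rz":-0.43},
  ],
  jaw=1,
  newtons=20,
)

```text
invalid input at $.series[0]: expected keys x, y, z, rx, ry, rz
```

carry_out(
  series=[
    {"x":0.91,"y":-0.41,"z":0.02,"rz":-0.43},
    {"x":0.91,"y":-0.41,"z":0.02,"rz":-0.43},
    {"x":0.91,"y":-0.41,"z":0.02,"rz":-0.43},
    {"x":0.91,"y":-0.41,"z":0.02,"rz":-0.43},
    {"x":0.91,"y":-0.41,"z":0.02,"rz":-0.43},
    {"x":0.91,"y":-0.41,"z":0.02,"rz":-0.43},
    {"x":0.91,"y":-0.41,"z":0.02,"rz":-0.43},
    {"x":0.91,"y":-0.41,"z":0.02,"rz":-0.43},
    {"x":0.91,"y":-0.41,"z":0.02,"rz":-0.43},
    {"x":0.91,"y":-0.41,"z":0.02,"rz":-0.43},
    {"x":0.91,"y":-0.41,"z":0.02,"rz":-0.43},
    {"x":0.91,"y":-0.41,"z":0.02,"rz":-0.43},
  ],
)

```text
invalid input at $.series[0]: expected keys x, y, z, rx, ry, rz
```

```bash
python3 - <<'E'
from h import *
print(r.read_state()['tcp_pos'],r.read_state()['q'])
p,q=plan([.41,.26,.2],pose(88),8)
plan([.41,.26,.048],pose(88),6,p,q)
E
```

```text
[ 0.24652626 -0.57381976  0.22190649] [ 1.09678692  0.41179343 -0.01276648  1.59696746  0.00563546  1.13430798
 -0.0821794 ]
8 rows shift [ 3.316 -1.713  0.093] turn [-2.000e-03 -1.000e-03 -1.619e+00] mm/row 112.0
 path [[0.42, -0.29, 0.21], [0.46, -0.07, 0.21], [0.44, 0.15, 0.2]]
6 rows shift [ 0.    -0.     0.844] turn [0. 0. 0.] mm/row 25.3
 path [[0.41, 0.26, 0.15], [0.41, 0.26, 0.12], [0.41, 0.26, 0.1], [0.41, 0.26, 0.07], [0.41, 0.26, 0.05]]
```

All six keys are required in every row.

carry_out(
  series=[
    {"x":0.91,"y":-0.41,"z":0.02,"rx":0,"ry":0,"rz":-0.43},
    {"x":0.91,"y":-0.41,"z":0.02,"rx":0,"ry":0,"rz":-0.43},
    {"x":0.91,"y":-0.41,"z":0.02,"rx":0,"ry":0,"rz":-0.43},
    {"x":0.91,"y":-0.41,"z":0.02,"rx":0,"ry":0,"rz":-0.43},
    {"x":0.91,"y":-0.41,"z":0.02,"rx":0,"ry":0,"rz":-0.43},
    {"x":0.91,"y":-0.41,"z":0.02,"rx":0,"ry":0,"rz":-0.43},
    {"x":0.91,"y":-0.41,"z":0.02,"rx":0,"ry":0,"rz":-0.43},
    {"x":0.91,"y":-0.41,"z":0.02,"rx":0,"ry":0,"rz":-0.43},
    {"x":0.91,"y":-0.41,"z":0.02,"rx":0,"ry":0,"rz":-0.43},
    {"x":0.91,"y":-0.41,"z":0.02,"rx":0,"ry":0,"rz":-0.43},
    {"x":0.91,"y":-0.41,"z":0.02,"rx":0,"ry":0,"rz":-0.43},
    {"x":0.91,"y":-0.41,"z":0.02,"rx":0,"ry":0,"rz":-0.43},
  ],
  jaw=1,
  newtons=20,
)

```text
t: 1.1
tcp_pos: [0.4287, -0.2663, 0.2152]
ee_rot: [0.909, 0.416, -0.0, -0.0]
force: [-0.3, -0.3, 0.0]
opening: 0.0115
grasp_force: 0.0
```

carry_out(
  series=[
    {"x":0.91,"y":-0.41,"z":0.02,"rx":0,"ry":0,"rz":-0.43},
    {"x":0.91,"y":-0.41,"z":0.02,"rx":0,"ry":0,"rz":-0.43},
    {"x":0.91,"y":-0.41,"z":0.02,"rx":0,"ry":0,"rz":-0.43},
    {"x":0.91,"y":-0.41,"z":0.02,"rx":0,"ry":0,"rz":-0.43},
    {"x":0.91,"y":-0.41,"z":0.02,"rx":0,"ry":0,"rz":-0.43},
    {"x":0.91,"y":-0.41,"z":0.02,"rx":0,"ry":0,"rz":-0.43},
    {"x":0.91,"y":-0.41,"z":0.02,"rx":0,"ry":0,"rz":-0.43},
    {"x":0.91,"y":-0.41,"z":0.02,"rx":0,"ry":0,"rz":-0.43},
    {"x":0.91,"y":-0.41,"z":0.02,"rx":0,"ry":0,"rz":-0.43},
    {"x":0.91,"y":-0.41,"z":0.02,"rx":0,"ry":0,"rz":-0.43},
    {"x":0.91,"y":-0.41,"z":0.02,"rx":0,"ry":0,"rz":-0.43},
    {"x":0.91,"y":-0.41,"z":0.02,"rx":0,"ry":0,"rz":-0.43},
  ],
)

```text
t: 2.1
tcp_pos: [0.4583, 0.0886, 0.2081]
ee_rot: [0.794, 0.608, -0.0, -0.0]
force: [1.0, 0.4, 1.2]
opening: 0.0007
grasp_force: 0.0
```

```bash
python3 - <<'E'
from h import *
print(r.read_state()['tcp_pos'],r.read_state()['q'])
p,q=plan([.41,.26,.2],pose(88),8)
plan([.41,.26,.048],pose(88),6,p,q)
C,im,d=snap('wrist','w0.png');print(-C[1].T@C[2],C[1][2])
E
```

```text
[0.45831516 0.0885913  0.20806207] [ 0.21126171  0.2051864  -0.57419803  1.95328807  0.1302689   1.01935191
 -0.68454494]
8 rows shift [ 0.673 -0.315  0.034] turn [-0.     0.    -0.326] mm/row 22.3
 path [[0.44, 0.15, 0.21], [0.43, 0.2, 0.2], [0.42, 0.24, 0.2]]
6 rows shift [-0.     0.     0.844] turn [0. 0. 0.] mm/row 25.3
 path [[0.41, 0.26, 0.15], [0.41, 0.26, 0.12], [0.41, 0.26, 0.1], [0.41, 0.26, 0.07], [0.41, 0.26, 0.05]]
[0.47938023 0.16921861 0.3692356 ] [-0.07725755 -0.28985447 -0.95394741]
```

carry_out(
  series=[
    {"x":0.67,"y":-0.32,"z":0.03,"rx":0,"ry":0,"rz":-0.33},
    {"x":0.67,"y":-0.32,"z":0.03,"rx":0,"ry":0,"rz":-0.33},
    {"x":0.67,"y":-0.32,"z":0.03,"rx":0,"ry":0,"rz":-0.33},
    {"x":0.67,"y":-0.32,"z":0.03,"rx":0,"ry":0,"rz":-0.33},
    {"x":0.67,"y":-0.32,"z":0.03,"rx":0,"ry":0,"rz":-0.33},
    {"x":0.67,"y":-0.32,"z":0.03,"rx":0,"ry":0,"rz":-0.33},
    {"x":0.67,"y":-0.32,"z":0.03,"rx":0,"ry":0,"rz":-0.33},
    {"x":0.67,"y":-0.32,"z":0.03,"rx":0,"ry":0,"rz":-0.33},
    {"x":0,"y":0,"z":0.8,"rx":0,"ry":0,"rz":0},
    {"x":0,"y":0,"z":0.8,"rx":0,"ry":0,"rz":0},
    {"x":0,"y":0,"z":0.8,"rx":0,"ry":0,"rz":0},
    {"x":0,"y":0,"z":0.8,"rx":0,"ry":0,"rz":0},
  ],
)

```text
t: 3.15
tcp_pos: [0.4091, 0.2578, 0.1039]
ee_rot: [0.719, 0.695, -0.0, 0.0]
force: [0.3, -0.2, 0.1]
opening: 0.0004
grasp_force: 0.0
```

carry_out(
  series=[
    {"x":0,"y":0,"z":0.8,"rx":0,"ry":0,"rz":0},
    {"x":0,"y":0,"z":0.8,"rx":0,"ry":0,"rz":0},
    {"x":0,"y":0,"z":0,"rx":0,"ry":0,"rz":0},
  ],
)

```text
t: 3.4
tcp_pos: [0.407, 0.256, 0.0533]
ee_rot: [0.719, 0.695, -0.003, -0.001]
force: [-0.8, -0.4, -1.8]
opening: 0.0006
grasp_force: 0.0
```

```bash
python3 - <<'E'
from h import *
s=r.read_state();print(s['tcp_pos'],s['q'],s['force'])
plan([.48,.257,.048],pose(88),10)
C,im,d=snap('wrist','w1.png')
C,im,d=snap('top');h=[(165,y) for y in range(236,275,3)];print(bydepth(C,h,d)[:,[0,2]].round(3).tolist())
E
```

```text
[0.40697914 0.25602767 0.05328718] [-0.17602143  0.47679559 -0.60441047  2.06377506  0.40258648  0.72390348
 -1.0711145 ] [-0.8160974  -0.39186475 -1.81650548]
10 rows shift [0.012 0.243 0.017] turn [-0.007  0.004  0.001] mm/row 7.3
 path [[0.43, 0.26, 0.05], [0.44, 0.26, 0.05], [0.46, 0.26, 0.05], [0.47, 0.26, 0.05]]
[[0.551, 0.072], [0.542, 0.075], [0.534, 0.074], [0.525, 0.079], [0.516, 0.077], [0.509, 0.06], [0.491, 0.174], [0.483, 0.178], [0.475, 0.177], [0.468, 0.177], [0.46, 0.179], [0.452, 0.18], [0.444, 0.174]]
```

View pics/w1.png

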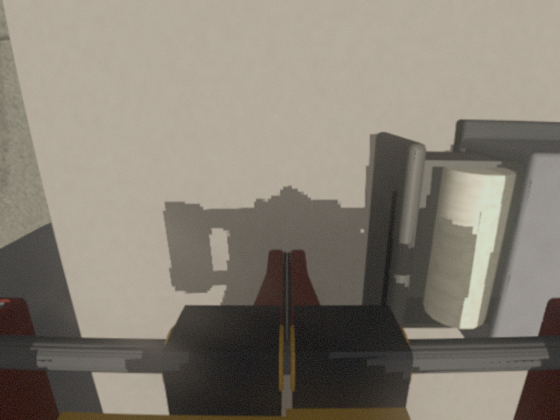

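The wrist view shows the closed fingertips at about (288,260), level with the drawer's front panel on the right at x≈375–420. Now I'll push.

carry_out(
  series=[
    {"x":0,"y":0.3,"z":0,"rx":0,"ry":0,"rz":0},
    {"x":0,"y":0.3,"z":0,"rx":0,"ry":0,"rz":0},
    {"x":0,"y":0.3,"z":0,"rx":0,"ry":0,"rz":0},
    {"x":0,"y":0.2,"z":0,"rx":0,"ry":0,"rz":0},
    {"x":0,"y":0.2,"z":0,"rx":0,"ry":0,"rz":0},
    {"x":0,"y":0.2,"z":0,"rx":0,"ry":0,"rz":0},
    {"x":0,"y":0.2,"z":0,"rx":0,"ry":0,"rz":0},
    {"x":0,"y":0.2,"z":0,"rx":0,"ry":0,"rz":0},
    {"x":0,"y":0.2,"z":0,"rx":0,"ry":0,"rz":0},
    {"x":0,"y":0.1,"z":0,"rx":0,"ry":0,"rz":0},
  ],
)

```text
t: 4.33
tcp_pos: [0.476, 0.2557, 0.0569]
ee_rot: [0.719, 0.695, -0.0, 0.0]
force: [-2.2, 0.1, 1.6]
opening: 0.0005
grasp_force: 1.1
```

carry_out(
  series=[
    {"x":0,"y":0.1,"z":0,"rx":0,"ry":0,"rz":0},
    {"x":0,"y":0.1,"z":0,"rx":0,"ry":0,"rz":0},
  ],
)

```text
t: 4.5
tcp_pos: [0.4813, 0.2555, 0.0569]
ee_rot: [0.719, 0.695, -0.0, -0.0]
force: [-2.4, -0.1, 1.6]
opening: 0.0003
grasp_force: 1.1
```

carry_out(
  series=[
    {"x":0,"y":0.1,"z":0,"rx":0,"ry":0,"rz":0},
    {"x":0,"y":0.1,"z":0,"rx":0,"ry":0,"rz":0},
  ],
)

```text
t: 4.67
tcp_pos: [0.4873, 0.2552, 0.057]
ee_rot: [0.719, 0.695, -0.0, 0.0]
force: [-1.9, -1.4, 1.1]
opening: 0.0004
grasp_force: 1.1
```

Sliding at about 2 N. I'll continue in small steps until it stops.

carry_out(
  series=[
    {"x":0,"y":0.1,"z":0,"rx":0,"ry":0,"rz":0},
    {"x":0,"y":0.06,"z":0,"rx":0,"ry":0,"rz":0},
  ],
)

```text
t: 4.83
tcp_pos: [0.4918, 0.255, 0.0569]
ee_rot: [0.719, 0.695, -0.001, -0.0]
force: [-8.0, -0.6, 7.1]
opening: 0.0003
grasp_force: 4.7
```

carry_out(
  series=[
    {"x":0,"y":0.06,"z":0,"rx":0,"ry":0,"rz":0},
    {"x":0,"y":0,"z":0,"rx":0,"ry":0,"rz":0},
  ],
)

```text
t: 5.0
tcp_pos: [0.4918, 0.2551, 0.0569]
ee_rot: [0.719, 0.695, -0.002, -0.001]
force: [-9.6, -1.5, 7.1]
opening: 0.0004
grasp_force: 4.4
```

carry_out(
  series=[
    {"x":0,"y":0.06,"z":0,"rx":0,"ry":0,"rz":0},
    {"x":0,"y":0,"z":0,"rx":0,"ry":0,"rz":0},
  ],
)

```text
t: 5.17
tcp_pos: [0.4918, 0.2551, 0.0567]
ee_rot: [0.719, 0.695, -0.003, -0.001]
force: [-15.3, -2.0, 10.8]
opening: 0.0005
grasp_force: 7.3
```

It has stopped hard at 15 N, so the drawer is home. I'll back off, rise, then move to view the tube mouth from above.

carry_out(
  series=[
    {"x":0,"y":-0.8,"z":0,"rx":0,"ry":0,"rz":0},
    {"x":0,"y":-0.8,"z":0,"rx":0,"ry":0,"rz":0},
    {"x":0,"y":0,"z":-0.9,"rx":0,"ry":0,"rz":0},
    {"x":0,"y":0,"z":-0.9,"rx":0,"ry":0,"rz":0},
    {"x":0,"y":0,"z":-0.9,"rx":0,"ry":0,"rz":0},
    {"x":0,"y":0,"z":-0.9,"rx":0,"ry":0,"rz":0},
    {"x":-0.2,"y":0,"z":-0.9,"rx":0,"ry":0,"rz":0},
    {"x":-0.9,"y":0.4,"z":-0.9,"rx":0,"ry":0,"rz":0},
    {"x":-0.9,"y":0.4,"z":-0.9,"rx":0,"ry":0,"rz":0},
    {"x":-0.9,"y":0.5,"z":-0.9,"rx":0,"ry":0,"rz":0},
    {"x":-0.9,"y":0.5,"z":0,"rx":0,"ry":0,"rz":0},
    {"x":-0.9,"y":0.5,"z":0,"rx":0,"ry":0,"rz":0},
  ],
  jaw=0,
)

```text
t: 6.17
tcp_pos: [0.5139, 0.1123, 0.2756]
ee_rot: [0.719, 0.695, 0.002, 0.002]
force: [-0.3, -0.2, -0.5]
opening: 0.077
grasp_force: 0.0
```

```bash
python3 - <<'E'
from h import *
s=r.read_state();print(s['tcp_pos'],s['q'],s['force'])
C,im,d=snap('top');h=[(165,y) for y in range(242,275,2)];print(bydepth(C,h,d)[:,[0,2]].round(3).tolist())
plan([.64,.04,.28],pose(88),12)
E
```

```text
[0.51387382 0.11227513 0.27558381] [ 0.21713698  0.25647493 -0.63377337  1.73463204  0.16406809  1.19780865
 -0.49448195] [-0.26660685 -0.23577616 -0.48817503]
[[0.47, 0.691], [0.466, 0.693], [0.463, 0.695], [0.459, 0.697], [0.456, 0.696], [0.453, 0.695], [0.45, 0.694], [0.499, 0.002], [0.493, 0.004], [0.488, -0.002], [0.482, -0.003], [0.476, -0.005], [0.47, 0.0], [0.464, 0.005], [0.459, -0.007], [0.453, -0.004], [0.447, -0.0]]
12 rows shift [-0.168  0.35  -0.016] turn [ 0.004  0.003 -0.006] mm/row 11.7
 path [[0.56, 0.08, 0.28], [0.59, 0.07, 0.28], [0.62, 0.05, 0.28]]
```

carry_out(
  series=[
    {"x":-0.4,"y":0.8,"z":0,"rx":0,"ry":0,"rz":0},
    {"x":-0.4,"y":0.8,"z":0,"rx":0,"ry":0,"rz":0},
    {"x":-0.4,"y":0.8,"z":0,"rx":0,"ry":0,"rz":0},
    {"x":-0.4,"y":0.9,"z":0,"rx":0,"ry":0,"rz":0},
    {"x":-0.4,"y":0.9,"z":0,"rx":0,"ry":0,"rz":0},
    {"x":0,"y":0,"z":0,"rx":0,"ry":0,"rz":0},
    {"x":0,"y":0,"z":0,"rx":0,"ry":0,"rz":0},
    {"x":0,"y":0,"z":0,"rx":0,"ry":0,"rz":0},
  ],
)

```text
t: 6.88
tcp_pos: [0.6353, 0.0499, 0.2727]
ee_rot: [0.719, 0.695, 0.0, -0.0]
force: [0.2, 0.2, -0.4]
opening: 0.0879
grasp_force: 0.0
```

```bash
python3 - <<'E'
from h import *
s=r.read_state();print(s['tcp_pos'],s['joint_vel'].max())
C,im,d=snap('wrist','w2.png');print(-C[1].T@C[2],C[1][2])
np.savez('w2',im=im,d=d,c=np.array([C],dtype=object),allow_pickle=True)
E
```

```text
[0.63534491 0.04993926 0.27273857] 0.013313577990308873
[0.63774813 0.1332648  0.43396165] [-0.00973909 -0.2992992  -0.95410961]
```

View pics/w2.png

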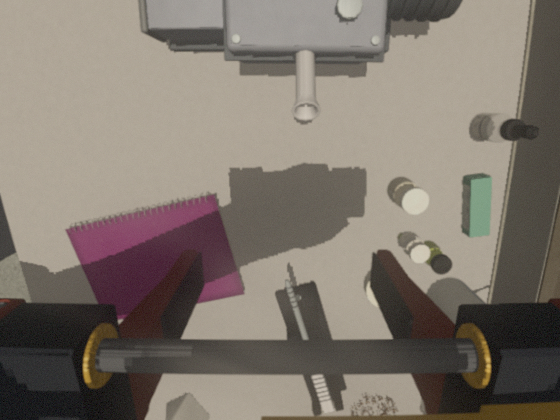

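The wrist view shows the tube running from (306,52) to its mouth ring at about (306,107). The rod is below, with its tip near (289,268), and the vials are at (413,200) and (420,250). I'll crop the mouth.

```bash
python3 - <<'E'
from h import *
z=np.load('last_wrist.npz');im=z['im'];d=z['d'];C=cam('wrist');print(C[0]['fx'],C[0]['k1'])
cv2.imwrite('pics/w2c.png',cv2.resize(im[40:130,270:345],None,fx=6,fy=6,interpolation=cv2.INTER_CUBIC)[:,:,::-1])
g=cv2.cvtColor(im,cv2.COLOR_RGB2GRAY).astype(int)
for y in (60,66,72,78,84,90):
    e=np.diff(g[y,285:330]);print(y,285+.5+e.argmax(),285+.5+e.argmin(),g[y,290:324:2].tolist())
E
```

```text
344.4204026060739 -0.048942023235168275
60 295.5 313.5 [81, 86, 81, 126, 154, 172, 172, 178, 180, 177, 168, 151, 112, 91, 95, 98, 93]
66 295.5 312.5 [103, 103, 103, 127, 152, 167, 174, 177, 182, 176, 170, 154, 120, 99, 100, 107, 104]
72 296.5 314.5 [103, 102, 105, 124, 154, 167, 174, 176, 181, 178, 171, 155, 127, 100, 106, 104, 104]
78 315.5 295.5 [167, 167, 163, 136, 153, 171, 177, 175, 180, 177, 171, 157, 143, 163, 167, 167, 167]
84 315.5 295.5 [166, 164, 164, 134, 153, 170, 173, 174, 179, 177, 169, 156, 141, 160, 168, 165, 165]
90 315.5 295.5 [165, 166, 163, 136, 152, 168, 173, 175, 180, 175, 170, 159, 136, 161, 167, 167, 166]
```

View pics/w2c.png

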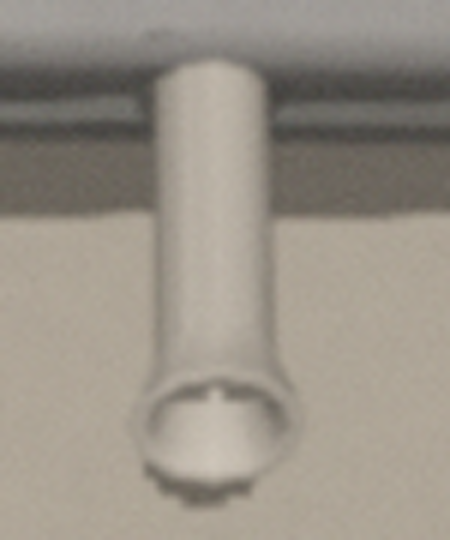

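The crop shows the rim ellipse spanning crop x 131–300 and y 367–485, centred near image (305.6,110.6). The tube root centre is at (305,58).

```bash
python3 - <<'E'
from h import *
from scipy.optimize import brentq
z=np.load('last_wrist.npz');im=z['im'];d=z['d'];C=cam('wrist')
u=lambda p:np.array(p)/6+[270-.42,40-.42]
m=onplane(C,u((216,426)),.14)[0];print('mouth',m)
for q in [(212.5,110),(213.5,200),(215.5,320)]:
    o,dd=ray(C,u(q));dd=dd[0]
    F=lambda l:(o+dd*l)[2]-(.14-.839*np.hypot(*(o+dd*l-m)[:2])) +.0  # axis height; visible top ~ +r
    # visible centreline: use plane containing camera ray; axis lies behind it
    l=brentq(F,.2,.5);p=o+dd*l;v=p-m;print(p.round(4),'az',np.degrees(np.arctan2(v[1],v[0])))
pt=bydepth(C,[u((216,y)) for y in (120,200,300)],d);print(pt.round(4))
# case front-right top edge yaw
g=cv2.cvtColor(im,cv2.COLOR_RGB2GRAY).astype(float)
xs=[x for x in range(232,382,2) if not 288<x<325];ys=[]
for x in xs:
    e=np.diff(cv2.GaussianBlur(g,(3,3),0)[38:60,x]);ys.append(38.5+e.argmin())
ys=np.array(ys);k=np.abs(ys-np.median(ys))<4
P=onplane(C,np.c_[np.array(xs)[k],ys[k]],.11);f=np.polyfit(P[:,0],P[:,1],1);print('case edge yaw',np.degrees(np.arctan(f[0])),k.sum(),np.polyval(f,.655),ys[k].std())
# rod
cr=cv2.resize(im[255:420,270:345],None,fx=3.6,fy=3.6,interpolation=cv2.INTER_CUBIC);cv2.imwrite('pics/w2r.png',cr[:,:,::-1])
E
```

```text
mouth [0.65311091 0.12736614 0.14      ]
[0.6554 0.1723 0.1023] az 87.0280419184132
[0.6547 0.1587 0.1137] az 87.03535572991272
[0.6539 0.1416 0.128 ] az 86.66437088308733
[[0.6553 0.1697 0.1131]
 [0.6545 0.1578 0.1246]
 [0.6537 0.144  0.1352]]
case edge yaw -2.3270380966041273 51 0.17739704875989043 0.6949037312419353
```

View pics/w2r.png

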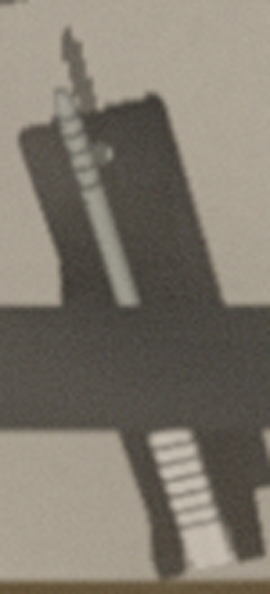

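The crop shows the rod's tip at crop (60,92), the shaft passing (128,303), and the handle centred at (170,435) to (207,545).

```bash
python3 - <<'E'
from h import *
C=cam('wrist');u=lambda p:np.array(p)/3.6+[270-.4,255-.4]
P=onplane(C,u([(61,92),(128,303),(170,435),(207,545)]),.055);print(P.round(4))
for a,b in((0,1),(0,2),(0,3),(2,3)):
    v=P[a]-P[b];print(np.degrees(np.arctan2(v[1],v[0])))
v=P[0]-P[3];v/=np.linalg.norm(v);g=P[0]-.16*v;print('grip',g)
az=np.degrees(np.arctan2(v[1],v[0]))
plan([g[0],g[1],.13],pose(az),12)
E
```

```text
[[ 0.6309 -0.0749  0.055 ]
 [ 0.6525 -0.1626  0.055 ]
 [ 0.6677 -0.2241  0.055 ]
 [ 0.6823 -0.2803  0.055 ]]
103.87852157746784
103.8717907832182
104.06776631324485
104.5866598532672
grip [ 0.66976444 -0.23012109  0.055     ]
12 rows shift [-0.787  0.022  0.397] turn [ 0.    -0.    -0.266] mm/row 26.5
 path [[0.64, -0.04, 0.23], [0.65, -0.11, 0.19], [0.66, -0.18, 0.15]]
```

carry_out(
  series=[
    {"x":-0.79,"y":0.02,"z":0.4,"rx":0,"ry":0,"rz":-0.27},
    {"x":-0.79,"y":0.02,"z":0.4,"rx":0,"ry":0,"rz":-0.27},
    {"x":-0.79,"y":0.02,"z":0.4,"rx":0,"ry":0,"rz":-0.27},
    {"x":-0.79,"y":0.02,"z":0.4,"rx":0,"ry":0,"rz":-0.27},
    {"x":-0.79,"y":0.02,"z":0.4,"rx":0,"ry":0,"rz":-0.27},
    {"x":-0.79,"y":0.02,"z":0.4,"rx":0,"ry":0,"rz":-0.27},
    {"x":-0.79,"y":0.02,"z":0.4,"rx":0,"ry":0,"rz":-0.27},
    {"x":-0.79,"y":0.02,"z":0.4,"rx":0,"ry":0,"rz":-0.27},
    {"x":-0.79,"y":0.02,"z":0.4,"rx":0,"ry":0,"rz":-0.27},
    {"x":-0.79,"y":0.02,"z":0.4,"rx":0,"ry":0,"rz":-0.27},
    {"x":-0.79,"y":0.02,"z":0.4,"rx":0,"ry":0,"rz":-0.27},
    {"x":-0.79,"y":0.02,"z":0.4,"rx":0,"ry":0,"rz":-0.27},
  ],
  jaw=0,
)

```text
t: 7.93
tcp_pos: [0.6699, -0.2323, 0.1295]
ee_rot: [0.613, 0.79, 0.0, 0.001]
force: [0.2, 0.1, 0.1]
opening: 0.0878
grasp_force: 0.0
```

carry_out(
  series=[
    {"x":0,"y":0,"z":0,"rx":0,"ry":0,"rz":0},
    {"x":0,"y":0,"z":0,"rx":0,"ry":0,"rz":0},
    {"x":0,"y":0,"z":0,"rx":0,"ry":0,"rz":0},
  ],
)

```text
t: 8.18
tcp_pos: [0.67, -0.2305, 0.1298]
ee_rot: [0.614, 0.79, 0.001, 0.0]
force: [0.5, 0.3, 1.2]
opening: 0.088
grasp_force: 0.0
```

```bash
python3 - <<'E'
from h import *
s=r.read_state();print(s['tcp_pos'])
C,im,d=snap('wrist','w3.png')
v=np.array([np.cos(np.radians(103.95)),np.sin(np.radians(103.95)),0])
tip=np.array([.6309,-.0749,.055])
print(proj(C,[tip,tip-.11*v,tip-.16*v,tip-.216*v]).round(0).tolist())
E
```

```text
[ 0.66998378 -0.23046382  0.12983379]
[[287.0, -28.0], [286.0, 154.0], [286.0, 223.0], [285.0, 291.0]]
```

View pics/w3.png

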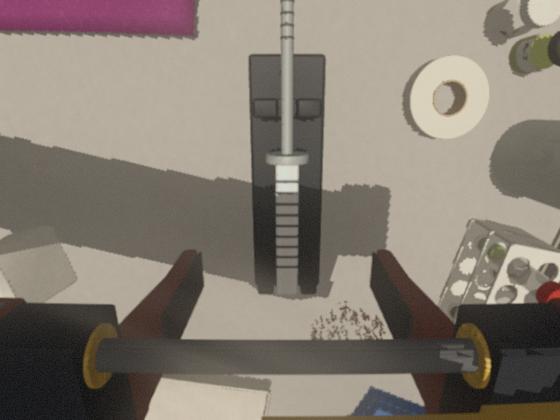

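The wrist view shows the rod upright in the image at column 287, centred between the fingers, with its collar face at row 154 as predicted. I'll descend and grip.

carry_out(
  series=[
    {"x":0,"y":0,"z":0.7,"rx":0,"ry":0,"rz":0},
    {"x":0,"y":0,"z":0.7,"rx":0,"ry":0,"rz":0},
    {"x":0,"y":0,"z":0.7,"rx":0,"ry":0,"rz":0},
    {"x":0,"y":0,"z":0.6,"rx":0,"ry":0,"rz":0},
    {"x":0,"y":0,"z":0.4,"rx":0,"ry":0,"rz":0},
    {"x":0,"y":0,"z":0,"rx":0,"ry":0,"rz":0},
    {"x":0,"y":0,"z":0,"rx":0,"ry":0,"rz":0},
  ],
)

```text
t: 8.82
tcp_pos: [0.6701, -0.2312, 0.0366]
ee_rot: [0.613, 0.79, 0.0, -0.0]
force: [-0.1, -0.7, -0.3]
opening: 0.0878
grasp_force: 0.0
```

carry_out(
  series=[
    {"x":0,"y":0,"z":0,"rx":0,"ry":0,"rz":0},
    {"x":0,"y":0,"z":0,"rx":0,"ry":0,"rz":0},
    {"x":0,"y":0,"z":0,"rx":0,"ry":0,"rz":0},
    {"x":0,"y":0,"z":0,"rx":0,"ry":0,"rz":0},
    {"x":0,"y":0,"z":0,"rx":0,"ry":0,"rz":0},
    {"x":0,"y":0,"z":0,"rx":0,"ry":0,"rz":0},
    {"x":0,"y":0,"z":0,"rx":0,"ry":0,"rz":0},
    {"x":0,"y":0,"z":0,"rx":0,"ry":0,"rz":0},
    {"x":0,"y":0,"z":0,"rx":0,"ry":0,"rz":0},
    {"x":0,"y":0,"z":0,"rx":0,"ry":0,"rz":0},
    {"x":0,"y":0,"z":0,"rx":0,"ry":0,"rz":0},
    {"x":0,"y":0,"z":0,"rx":0,"ry":0,"rz":0},
  ],
  jaw=1,
  newtons=30,
)

```text
t: 9.82
tcp_pos: [0.6699, -0.2323, 0.036]
ee_rot: [0.614, 0.789, 0.0, 0.0]
force: [-0.1, 0.1, -1.0]
opening: 0.0158
grasp_force: 30.0
```

carry_out(
  series=[
    {"x":0,"y":0,"z":-0.3,"rx":0,"ry":0,"rz":0},
    {"x":0,"y":0,"z":-0.7,"rx":0,"ry":0,"rz":0},
    {"x":0,"y":0,"z":-0.8,"rx":0,"ry":0,"rz":0},
    {"x":0,"y":0,"z":-0.8,"rx":0,"ry":0,"rz":0},
    {"x":0,"y":0,"z":-0.8,"rx":0,"ry":0,"rz":0},
    {"x":0,"y":0,"z":-0.8,"rx":0,"ry":0,"rz":0},
    {"x":0,"y":0,"z":-0.8,"rx":0,"ry":0,"rz":0},
    {"x":0,"y":0,"z":-0.8,"rx":0,"ry":0,"rz":0},
    {"x":0,"y":0,"z":-0.8,"rx":0,"ry":0,"rz":0},
    {"x":0,"y":0,"z":0,"rx":0,"ry":0,"rz":0},
    {"x":0,"y":0,"z":0,"rx":0,"ry":0,"rz":0},
  ],
)

```text
t: 10.73
tcp_pos: [0.6705, -0.2322, 0.236]
ee_rot: [0.614, 0.789, 0.0, 0.001]
force: [0.3, 0.6, -1.4]
opening: 0.0157
grasp_force: 30.0
```

```bash
python3 - <<'E'
from h import *
s=r.read_state();p=np.array(s['tcp_pos']);q=R.from_quat(s['ee_rot']);print(p,s['opening'],s['force'])
C,im,d=snap('wrist','w4.png')
# predicted pixels of rod points in tool frame: (x along rod from grip, 0, -0.019)
X=np.array([[.052,0,-.019],[.162,0,-.019],[.002,0,-.019]]);print(proj(C,p+q.apply(X)).round(1).tolist())
g=cv2.cvtColor(im,cv2.COLOR_RGB2GRAY)
print([int(v) for v in g[100:200:3,272]])
# shaft height by depth (top surface) and centre column
for y in range(20,150,16):
    row=d[y,270:306];k=np.where(row<row.min()+.01)[0]+270
    P=bydepth(C,[(int(k.mean()),y)],d)[0];print(y,k.min(),k.max(),q.inv().apply(P-p).round(4))
E
```

```text
[ 0.67046729 -0.23223191  0.23599657] 0.015713153356759185 [ 0.32728982  0.63312996 -1.35669104]
[[286.8, 181.1], [286.8, -130.7], [286.7, 286.3]]
[93, 89, 84, 72, 56, 81, 87, 84, 86, 86, 87, 83, 81, 80, 81, 79, 77, 78, 72, 73, 81, 76, 74, 66, 55, 90, 88, 91, 84, 130, 160, 162, 159, 156]
20 277 297 [ 1.13e-01  1.00e-04 -2.17e-02]
36 277 297 [ 1.077e-01  1.000e-04 -2.110e-02]
52 304 304 [ 0.0836 -0.0002 -0.1612]
68 277 297 [ 0.0964  0.0001 -0.0218]
84 277 297 [ 0.0906  0.0001 -0.022 ]
100 277 296 [ 0.0847 -0.0003 -0.0219]
116 277 296 [ 0.0787 -0.0003 -0.0216]
132 277 296 [ 0.0725 -0.0003 -0.0219]
148 298 298 [ 0.0836 -0.0002 -0.1612]
```

View pics/w4.png

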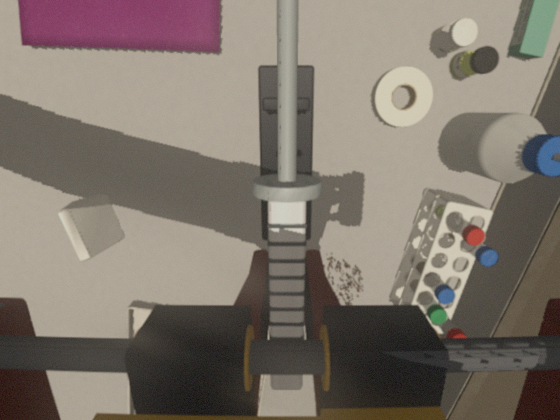

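The wrist view shows the rod held straight, with shaft column 287, its collar at about rows 178–200, and the tape, vials and timer undisturbed. Next is the pre-insert pose.

```bash
cat >> h.py <<'E'
M=np.array([.653,.1275,.140]); QI=pose(87.5,40); OFF=np.array([.052,0,-.0185])
def ins(back): return M-QI.apply(OFF)-QI.apply([back,0,0])
E
python3 - <<'E'
from h import *
print(ins(.14),ins(0))
p,q=plan(ins(.15),QI,12)
E
```

```text
[ 0.64606573 -0.0313208   0.2492434 ] [0.65074375 0.07582335 0.15925313]
12 rows shift [ 0.507 -0.006 -0.232] turn [ 0.098 -0.661  0.268] mm/row 16.7
 path [[0.66, -0.17, 0.26], [0.65, -0.12, 0.26], [0.65, -0.07, 0.26]]
```

carry_out(
  series=[
    {"x":0.51,"y":-0.01,"z":-0.23,"rx":0.1,"ry":-0.66,"rz":0.27},
    {"x":0.51,"y":-0.01,"z":-0.23,"rx":0.1,"ry":-0.66,"rz":0.27},
    {"x":0.51,"y":-0.01,"z":-0.23,"rx":0.1,"ry":-0.66,"rz":0.27},
    {"x":0.51,"y":-0.01,"z":-0.23,"rx":0.1,"ry":-0.66,"rz":0.27},
    {"x":0.51,"y":-0.01,"z":-0.23,"rx":0.1,"ry":-0.66,"rz":0.27},
    {"x":0.51,"y":-0.01,"z":-0.23,"rx":0.1,"ry":-0.66,"rz":0.27},
    {"x":0.51,"y":-0.01,"z":-0.23,"rx":0.1,"ry":-0.66,"rz":0.27},
    {"x":0.51,"y":-0.01,"z":-0.23,"rx":0.1,"ry":-0.66,"rz":0.27},
    {"x":0.51,"y":-0.01,"z":-0.23,"rx":0.1,"ry":-0.66,"rz":0.27},
    {"x":0.51,"y":-0.01,"z":-0.23,"rx":0.1,"ry":-0.66,"rz":0.27},
    {"x":0.51,"y":-0.01,"z":-0.23,"rx":0.1,"ry":-0.66,"rz":0.27},
    {"x":0.51,"y":-0.01,"z":-0.23,"rx":0.1,"ry":-0.66,"rz":0.27},
  ],
)

```text
t: 11.78
tcp_pos: [0.6441, -0.0373, 0.2535]
ee_rot: [0.679, 0.649, -0.249, 0.236]
force: [0.6, 0.1, -1.5]
opening: 0.0159
grasp_force: 30.0
```

carry_out(
  series=[
    {"x":0,"y":0,"z":0,"rx":0,"ry":0,"rz":0},
    {"x":0,"y":0,"z":0,"rx":0,"ry":0,"rz":0},
    {"x":0,"y":0,"z":0,"rx":0,"ry":0,"rz":0},
  ],
)

```text
t: 12.03
tcp_pos: [0.6444, -0.0388, 0.2535]
ee_rot: [0.679, 0.649, -0.248, 0.234]
force: [-0.2, -0.6, -0.6]
opening: 0.0153
grasp_force: 30.0
```

```bash
python3 - <<'E'
from h import *
s=r.read_state();p=np.array(s['tcp_pos']);q=R.from_quat(s['ee_rot']);print(p,s['q'])
print('err tool frame',QI.inv().apply(ins(.15)-p)*1e3, np.degrees((q.inv()*QI).as_rotvec()))
plan(ins(.15),QI,1)
C,im,d=snap('wrist','w5.png')
ins2=p+q.apply(OFF)
print('tip px',proj(C,ins2+q.apply([.11,0,0])),'mouth px',proj(C,M),'tube 20mm out',proj(C,M-q.apply([.02,0,0])))
C2,im2,d2=snap('scene','s5.png')
E
```

```text
[ 0.6444394  -0.03883603  0.25350102] [-0.11345026  0.58419593 -0.36988346  1.47803302  0.79196405  1.55244565
 -0.70820349]
err tool frame [-1.45738279  1.29697906 -1.6101711 ] [-0.28510074 -0.05480087  0.02577945]
1 rows shift [-0.049  0.043 -0.054] turn [-0.057 -0.011  0.005] mm/row 2.5
 path [[0.65, -0.04, 0.26]]
tip px [[ 287.47833317 -127.41079767]] mouth px [[ 291.38832138 -256.16222515]] tube 20mm out [[ 291.32989461 -191.08100489]]
```

View pics/w5.png

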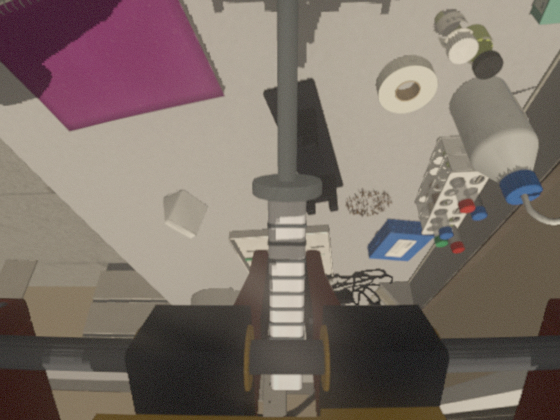

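The wrist view shows the tilted rod still held straight, at column 287. The mouth and tip are out of this frame, so I'll correct the residual pose and compare rod and tube numerically using depth.

carry_out(
  series=[
    {"x":-0.05,"y":0.04,"z":-0.05,"rx":-0.06,"ry":0,"rz":0},
    {"x":0,"y":0,"z":0,"rx":0,"ry":0,"rz":0},
    {"x":0,"y":0,"z":0,"rx":0,"ry":0,"rz":0},
  ],
)

```text
t: 12.38
tcp_pos: [0.646, -0.0395, 0.2575]
ee_rot: [0.68, 0.649, -0.246, 0.237]
force: [-0.0, 0.3, -1.3]
opening: 0.0157
grasp_force: 30.0
```

```bash
python3 - <<'E'
from h import *
s=r.read_state();p=np.array(s['tcp_pos']);q=R.from_quat(s['ee_rot'])
print('err tool frame',QI.inv().apply(ins(.15)-p)*1e3, np.degrees((q.inv()*QI).as_rotvec()))
O=p+q.apply(OFF)
for n in('top','scene'):
    ds=[];
    for _ in range(4):
        C,im,d=snap(n);ds.append(d)
    d=np.mean(ds,0);vv,uu=np.mgrid[0:420,0:560];uv=np.c_[uu.ravel(),vv.ravel()]
    P=bydepth(C,uv,d)
    for nm,lo,hi in(('rod',.05,.105),('tube',.165,.2)):   # distance along axis from rod origin
        L=q.inv().apply(P-O)
        k=(L[:,0]>lo)&(L[:,0]<hi)&(np.abs(L[:,1])<.015)&(np.abs(L[:,2])<.02)
        a=L[k];print(n,nm,k.sum(),'mean y,z mm',(a[:,1:].mean(0)*1e3).round(2) if k.sum() else '', 'z10',np.percentile(a[:,2],15)*1e3 if k.sum() else '')
    # intensity-based lateral centre: profile across axis
    g=cv2.cvtColor(im,cv2.COLOR_RGB2GRAY)
    for sx in (.06,.08,.1,.165,.18,.195):
        w=np.linspace(-.02,.02,17);pts=O+q.apply(np.c_[np.full(17,sx),w,np.zeros(17)])
        m=proj(C,pts).astype(np.float32);print(sx,cv2.remap(g,m[None,:,0],m[None,:,1],1)[0].tolist())
E
```

```text
err tool frame [ 1.5988     -0.29207216  1.04995355] [ 0.0990639  -0.09927196 -0.17632507]
top rod 0 mean y,z mm  z10 
top tube 22 mean y,z mm [ 0.75 -3.49] z10 -5.193841139667419
0.06 [25, 35, 35, 29, 26, 27, 35, 37, 38, 45, 49, 50, 50, 49, 49, 51, 53]
0.08 [77, 77, 73, 60, 28, 27, 27, 27, 35, 54, 61, 61, 61, 55, 42, 26, 17]
0.1 [80, 80, 81, 81, 80, 64, 39, 27, 33, 56, 55, 22, 13, 13, 14, 12, 10]
0.165 [80, 80, 80, 80, 80, 83, 87, 91, 93, 91, 89, 85, 82, 78, 49, 44, 49]
0.18 [39, 37, 34, 37, 46, 59, 75, 91, 94, 93, 90, 84, 79, 80, 77, 62, 34]
0.195 [49, 48, 47, 46, 44, 43, 42, 39, 38, 37, 38, 42, 51, 53, 55, 57, 55]
scene rod 58 mean y,z mm [-0.07 -5.25] z10 -7.006097192814147
scene tube 74 mean y,z mm [-2.3 -5.5] z10 -9.016694603585293
0.06 [137, 136, 149, 157, 158, 160, 162, 147, 121, 104, 106, 132, 168, 200, 207, 208, 209]
0.08 [213, 213, 212, 211, 215, 216, 207, 193, 146, 103, 93, 109, 151, 197, 230, 243, 248]
0.1 [170, 130, 109, 108, 108, 118, 131, 129, 110, 93, 87, 89, 95, 106, 116, 122, 151]
0.165 [209, 212, 211, 204, 182, 149, 129, 130, 133, 134, 131, 131, 137, 159, 186, 206, 212]
0.18 [212, 214, 214, 208, 185, 155, 136, 132, 135, 136, 135, 134, 147, 173, 199, 212, 210]
0.195 [101, 120, 147, 177, 166, 146, 126, 129, 134, 136, 138, 136, 148, 176, 197, 209, 210]
```

Depth and profile suggest shifting the rod about +2 mm along tool z. I'll apply that and go in as far as the flare.

carry_out(
  series=[
    {"x":0.1,"y":-0.01,"z":0.07,"rx":0,"ry":0,"rz":-0.03},
    {"x":0.2,"y":0,"z":0,"rx":0,"ry":0,"rz":0},
    {"x":0.3,"y":0,"z":0,"rx":0,"ry":0,"rz":0},
    {"x":0.3,"y":0,"z":0,"rx":0,"ry":0,"rz":0},
    {"x":0.3,"y":0,"z":0,"rx":0,"ry":0,"rz":0},
    {"x":0.2,"y":0,"z":0,"rx":0,"ry":0,"rz":0},
    {"x":0,"y":0,"z":0,"rx":0,"ry":0,"rz":0},
    {"x":0,"y":0,"z":0,"rx":0,"ry":0,"rz":0},
  ],
)

```text
t: 13.45
tcp_pos: [0.6469, -0.0071, 0.2277]
ee_rot: [0.678, 0.651, -0.246, 0.236]
force: [0.0, -1.5, -1.4]
opening: 0.0159
grasp_force: 30.0
```

carry_out(
  series=[
    {"x":0.1,"y":0,"z":0,"rx":0,"ry":0,"rz":0},
    {"x":0.1,"y":0,"z":0,"rx":0,"ry":0,"rz":0},
    {"x":0,"y":0,"z":0,"rx":0,"ry":0,"rz":0},
  ],
)

```text
t: 13.7
tcp_pos: [0.6471, -0.0027, 0.2241]
ee_rot: [0.678, 0.651, -0.246, 0.236]
force: [1.1, -0.6, -2.0]
opening: 0.0157
grasp_force: 30.0
```

```bash
cat > chk.py <<'E'
from h import *
s=r.read_state();p=np.array(s['tcp_pos']);q=R.from_quat(s['ee_rot'])
e=QI.inv().apply(p-ins(0))*1e3
print('rel home (tool, mm)',e.round(1),'ang',np.degrees((QI.inv()*q).as_rotvec()).round(2),'F tool',q.inv().apply(s['force']).round(1),'Mo',q.inv().apply(s['moment']).round(2),s['opening'])
E
python3 chk.py
```

```text
rel home (tool, mm) [-101.9   -0.2    0.8] ang [-0.1   0.1  -0.09] F tool [0.9 1.1 1.9] Mo [-0.03  0.75  0.04] 0.015650279969190765
```

carry_out(
  series=[
    {"x":0.1,"y":0,"z":0,"rx":0,"ry":0,"rz":0},
    {"x":0.1,"y":0,"z":0,"rx":0,"ry":0,"rz":0},
    {"x":0.1,"y":0,"z":0,"rx":0,"ry":0,"rz":0},
    {"x":0,"y":0,"z":0,"rx":0,"ry":0,"rz":0},
  ],
)

```text
t: 14.03
tcp_pos: [0.6473, 0.0046, 0.218]
ee_rot: [0.678, 0.651, -0.246, 0.236]
force: [-0.1, 0.1, -1.5]
opening: 0.0162
grasp_force: 30.0
```

```bash
python3 chk.py
```

```text
rel home (tool, mm) [-92.4  -0.4   0.8] ang [-0.1   0.1  -0.14] F tool [ 1.1 -0.1  1.1] Mo [-0.    0.69  0.07] 0.016165313634247825
```

carry_out(
  series=[
    {"x":0.1,"y":0,"z":0,"rx":0,"ry":0,"rz":0},
    {"x":0.1,"y":0,"z":0,"rx":0,"ry":0,"rz":0},
    {"x":0.1,"y":0,"z":0,"rx":0,"ry":0,"rz":0},
    {"x":0,"y":0,"z":0,"rx":0,"ry":0,"rz":0},
  ],
)

```text
t: 14.37
tcp_pos: [0.6476, 0.0115, 0.2122]
ee_rot: [0.678, 0.651, -0.246, 0.236]
force: [-0.2, 1.0, -1.9]
opening: 0.0158
grasp_force: 30.0
```

```bash
python3 chk.py
```

```text
rel home (tool, mm) [-83.4  -0.4   0.9] ang [-0.1   0.1  -0.14] F tool [ 2.  -0.3  0.8] Mo [-0.13  0.74  0.1 ] 0.01580975485463211
```

carry_out(
  series=[
    {"x":0.2,"y":0,"z":0,"rx":0,"ry":0,"rz":0},
    {"x":0.2,"y":0,"z":0,"rx":0,"ry":0,"rz":0},
    {"x":0.2,"y":0,"z":0,"rx":0,"ry":0,"rz":0},
    {"x":0.2,"y":0,"z":0,"rx":0,"ry":0,"rz":0},
    {"x":0,"y":0,"z":0,"rx":0,"ry":0,"rz":0},
  ],
)

```text
t: 14.78
tcp_pos: [0.6482, 0.0307, 0.1961]
ee_rot: [0.678, 0.651, -0.246, 0.236]
force: [-0.7, -0.0, -2.2]
opening: 0.0158
grasp_force: 30.0
```

```bash
python3 chk.py; python3 - <<'E'
from h import *
s=r.read_state();p=np.array(s['tcp_pos']);q=R.from_quat(s['ee_rot']);O=p+q.apply(OFF)
C,im,d=snap('scene');g=cv2.cvtColor(im,cv2.COLOR_RGB2GRAY)
for sx in (.02,.03,.04,.05,.055,.06,.065,.07,.08,.09,.1):
    w=np.linspace(-.02,.02,17);m=proj(C,O+q.apply(np.c_[np.full(17,sx),w,np.zeros(17)])).astype(np.float32);print(sx,cv2.remap(g,m[None,:,0],m[None,:,1],1)[0].tolist())
E
```

```text
rel home (tool, mm) [-58.3  -0.5   0.9] ang [-0.1   0.11 -0.21] F tool [ 1.4 -0.7  1.7] Mo [-0.2   0.76  0.09] 0.015767336441514533
0.02 [213, 206, 185, 148, 123, 115, 115, 113, 107, 102, 103, 110, 127, 153, 167, 139, 126]
0.03 [213, 212, 212, 213, 207, 199, 183, 157, 119, 106, 104, 112, 132, 149, 171, 187, 196]
0.04 [184, 210, 212, 211, 210, 213, 207, 185, 148, 118, 109, 137, 178, 205, 211, 212, 210]
0.05 [97, 110, 141, 181, 212, 216, 206, 184, 145, 113, 107, 124, 162, 194, 215, 214, 211]
0.055 [103, 101, 112, 133, 168, 187, 179, 160, 137, 108, 109, 132, 167, 200, 213, 216, 212]
0.06 [102, 102, 104, 100, 102, 111, 121, 122, 113, 103, 102, 112, 123, 143, 158, 179, 197]
0.065 [103, 101, 104, 104, 101, 112, 121, 126, 128, 127, 128, 129, 123, 120, 122, 143, 170]
0.07 [103, 102, 102, 101, 103, 109, 115, 125, 131, 134, 136, 136, 130, 130, 144, 168, 193]
0.08 [104, 103, 102, 100, 104, 105, 112, 123, 131, 132, 133, 135, 134, 137, 159, 187, 206]
0.09 [161, 132, 109, 111, 111, 110, 113, 124, 129, 131, 135, 135, 132, 140, 154, 184, 207]
0.1 [213, 212, 212, 214, 210, 190, 160, 136, 128, 131, 137, 136, 136, 141, 160, 188, 205]
```

The shaft disappears centrally into the mouth at about 60 mm from the collar, as expected. I'll continue.

carry_out(
  series=[
    {"x":0.2,"y":0,"z":0,"rx":0,"ry":0,"rz":0},
    {"x":0.2,"y":0,"z":0,"rx":0,"ry":0,"rz":0},
    {"x":0.2,"y":0,"z":0,"rx":0,"ry":0,"rz":0},
    {"x":0.2,"y":0,"z":0,"rx":0,"ry":0,"rz":0},
    {"x":0,"y":0,"z":0,"rx":0,"ry":0,"rz":0},
  ],
)

```text
t: 15.25
tcp_pos: [0.649, 0.049, 0.1808]
ee_rot: [0.678, 0.651, -0.246, 0.236]
force: [0.1, 1.2, -2.1]
opening: 0.0157
grasp_force: 30.0
```

```bash
python3 chk.py
```

```text
rel home (tool, mm) [-34.5  -0.6   0.8] ang [-0.1   0.11 -0.2 ] F tool [2.3 0.1 0.8] Mo [-0.17  0.76  0.16] 0.015695722478620364
```

carry_out(
  series=[
    {"x":0.2,"y":0,"z":0,"rx":0,"ry":0,"rz":0},
    {"x":0.2,"y":0,"z":0,"rx":0,"ry":0,"rz":0},
    {"x":0.2,"y":0,"z":0,"rx":0,"ry":0,"rz":0},
    {"x":0.1,"y":0,"z":0,"rx":0,"ry":0,"rz":0},
    {"x":0,"y":0,"z":0,"rx":0,"ry":0,"rz":0},
  ],
)

```text
t: 15.67
tcp_pos: [0.6498, 0.0645, 0.1678]
ee_rot: [0.678, 0.651, -0.246, 0.236]
force: [-0.0, 0.1, -1.9]
opening: 0.0159
grasp_force: 30.0
```

```bash
python3 chk.py
```

```text
rel home (tool, mm) [-14.2  -0.5   0.8] ang [-0.1   0.09 -0.15] F tool [ 1.3 -0.   1.4] Mo [-0.16  0.79  0.12] 0.01594195805552525
```

carry_out(
  series=[
    {"x":0.1,"y":0,"z":0,"rx":0,"ry":0,"rz":0},
    {"x":0.1,"y":0,"z":0,"rx":0,"ry":0,"rz":0},
    {"x":0.1,"y":0,"z":0,"rx":0,"ry":0,"rz":0},
    {"x":0,"y":0,"z":0,"rx":0,"ry":0,"rz":0},
  ],
)

```text
t: 16.0
tcp_pos: [0.6501, 0.0711, 0.1623]
ee_rot: [0.678, 0.651, -0.246, 0.236]
force: [-0.4, 0.2, -1.9]
opening: 0.0157
grasp_force: 30.0
```

carry_out(
  series=[
    {"x":0.1,"y":0,"z":0,"rx":0,"ry":0,"rz":0},
    {"x":0,"y":0,"z":0,"rx":0,"ry":0,"rz":0},
  ],
)

```text
t: 16.17
tcp_pos: [0.6502, 0.0732, 0.1605]
ee_rot: [0.678, 0.651, -0.246, 0.236]
force: [0.7, 0.6, -0.9]
opening: 0.0157
grasp_force: 30.0
```

```bash
python3 chk.py
```

```text
rel home (tool, mm) [-2.8 -0.4  0.7] ang [-0.1   0.1  -0.11] F tool [1.1 0.7 0.3] Mo [-0.22  0.82  0.1 ] 0.0156587545189223
```

carry_out(
  series=[
    {"x":0.1,"y":0,"z":0,"rx":0,"ry":0,"rz":0},
    {"x":0,"y":0,"z":0,"rx":0,"ry":0,"rz":0},
  ],
)

```text
t: 16.33
tcp_pos: [0.6506, 0.0744, 0.1593]
ee_rot: [0.678, 0.65, -0.247, 0.237]
force: [0.8, -2.7, 2.4]
opening: 0.0157
grasp_force: 30.0
```

carry_out(
  series=[
    {"x":0.07,"y":0,"z":0,"rx":0,"ry":0,"rz":0},
    {"x":0,"y":0,"z":0,"rx":0,"ry":0,"rz":0},
  ],
)

```text
t: 16.5
tcp_pos: [0.6506, 0.0745, 0.1593]
ee_rot: [0.679, 0.649, -0.248, 0.238]
force: [-2.3, -5.2, 6.5]
opening: 0.0157
grasp_force: 30.0
```

```bash
python3 chk.py
```

```text
rel home (tool, mm) [-1.1 -0.1  0.8] ang [-0.05 -0.16  0.06] F tool [-8.2 -2.  -1.6] Mo [ 0.31 -1.22 -0.06] 0.015748212945729576
```

carry_out(
  series=[
    {"x":0.05,"y":0,"z":0,"rx":0,"ry":0,"rz":0},
    {"x":0,"y":0,"z":0,"rx":0,"ry":0,"rz":0},
    {"x":0,"y":0,"z":0,"rx":0,"ry":0,"rz":0},
  ],
)

```text
t: 16.75
tcp_pos: [0.6506, 0.0744, 0.1593]
ee_rot: [0.679, 0.649, -0.248, 0.238]
force: [-3.3, -8.0, 10.6]
opening: 0.0157
grasp_force: 30.0
```

```bash
python3 chk.py; python3 - <<'E'
from h import *
C,im,d=snap('scene');g=cv2.cvtColor(im,cv2.COLOR_RGB2GRAY);s=r.read_state();p=np.array(s['tcp_pos']);q=R.from_quat(s['ee_rot']);O=p+q.apply(OFF)
for sx in (-.02,-.01,-.003,.003,.01,.02,.03):
    w=np.linspace(-.02,.02,17);m=proj(C,O+q.apply(np.c_[np.full(17,sx),w,np.zeros(17)])).astype(np.float32);print(sx,cv2.remap(g,m[None,:,0],m[None,:,1],1)[0].tolist())
plan(p-q.apply([.150,0,0]),q,6)
E
```

```text
rel home (tool, mm) [-1.1 -0.1  0.9] ang [-0.02 -0.26  0.13] F tool [-13.1  -2.9  -2.8] Mo [ 0.53 -1.99 -0.14] 0.015662237486421114
-0.02 [41, 40, 40, 40, 34, 26, 27, 28, 25, 27, 30, 32, 29, 27, 26, 34, 48]
-0.01 [40, 42, 48, 43, 43, 34, 30, 29, 29, 27, 28, 27, 32, 35, 32, 25, 24]
-0.003 [43, 45, 44, 45, 38, 29, 25, 23, 26, 32, 30, 27, 24, 25, 28, 29, 32]
0.003 [42, 44, 47, 41, 36, 32, 26, 27, 36, 43, 45, 35, 25, 24, 26, 29, 31]
0.01 [107, 73, 55, 43, 39, 38, 28, 24, 24, 25, 28, 30, 31, 31, 31, 28, 27]
0.02 [146, 142, 112, 96, 82, 74, 66, 59, 49, 38, 30, 23, 29, 30, 37, 38, 35]
0.03 [143, 111, 100, 101, 102, 107, 113, 127, 134, 136, 137, 136, 134, 144, 167, 194, 208]
6 rows shift [-0.833  0.     0.   ] turn [0. 0. 0.] mm/row 25.0
 path [[0.65, 0.04, 0.19], [0.65, 0.02, 0.21], [0.65, -0.0, 0.22], [0.65, -0.02, 0.24], [0.65, -0.04, 0.26]]
```

The collar has seated: motion stopped and axial force rose to 13 N. I'll withdraw along the axis.

carry_out(
  series=[
    {"x":-0.3,"y":0,"z":0,"rx":0,"ry":0,"rz":0},
    {"x":-0.4,"y":0,"z":0,"rx":0,"ry":0,"rz":0},
    {"x":-0.5,"y":0,"z":0,"rx":0,"ry":0,"rz":0},
    {"x":-0.5,"y":0,"z":0,"rx":0,"ry":0,"rz":0},
    {"x":-0.5,"y":0,"z":0,"rx":0,"ry":0,"rz":0},
    {"x":-0.5,"y":0,"z":0,"rx":0,"ry":0,"rz":0},
    {"x":-0.5,"y":0,"z":0,"rx":0,"ry":0,"rz":0},
    {"x":-0.5,"y":0,"z":0,"rx":0,"ry":0,"rz":0},
    {"x":-0.5,"y":0,"z":0,"rx":0,"ry":0,"rz":0},
    {"x":-0.5,"y":0,"z":0,"rx":0,"ry":0,"rz":0},
    {"x":-0.5,"y":0,"z":0,"rx":0,"ry":0,"rz":0},
    {"x":-0.2,"y":0,"z":0,"rx":0,"ry":0,"rz":0},
  ],
)

```text
t: 17.8
tcp_pos: [0.6455, -0.0488, 0.2627]
ee_rot: [0.679, 0.65, -0.246, 0.237]
force: [-0.6, -0.4, 0.2]
opening: 0.0159
grasp_force: 30.0
```

```bash
python3 chk.py; python3 - <<'E'
from h import *
# notebook centre (.454,-.068); tip there at z .164, rod az 104
Q=pose(104,0);tip=np.array([.454,-.068,.164]);T=tip-Q.apply(OFF+[.11,0,0]);print(T)
up=np.array(r.read_state()['tcp_pos'])
p,q=plan(up-R.from_quat(r.read_state()['ee_rot']).apply([.03,0,0])+[0,0,.0],R.from_quat(r.read_state()['ee_rot']),2)
plan(T,Q,16,p,q)
E
```

```text
rel home (tool, mm) [-162.     0.2    0.9] ang [-0.11  0.04  0.09] F tool [-0.5 -0.6  0.1] Mo [-0.05  0.72  0.03] 0.015859822627753466
[ 0.49319135 -0.22518791  0.1455    ]
2 rows shift [-0.5 -0.  -0. ] turn [0. 0. 0.] mm/row 15.0
 path [[0.64, -0.06, 0.27], [0.64, -0.07, 0.28]]
16 rows shift [-0.169 -0.335  0.383] turn [-0.07   0.496 -0.198] mm/row 16.1
 path [[0.59, -0.12, 0.25], [0.56, -0.16, 0.22], [0.52, -0.2, 0.18]]
```

carry_out(
  series=[
    {"x":-0.5,"y":0,"z":0,"rx":0,"ry":0,"rz":0},
    {"x":-0.5,"y":0,"z":0,"rx":0,"ry":0,"rz":0},
    {"x":-0.17,"y":-0.34,"z":0.38,"rx":-0.07,"ry":0.5,"rz":-0.2},
    {"x":-0.17,"y":-0.34,"z":0.38,"rx":-0.07,"ry":0.5,"rz":-0.2},
    {"x":-0.17,"y":-0.34,"z":0.38,"rx":-0.07,"ry":0.5,"rz":-0.2},
    {"x":-0.17,"y":-0.34,"z":0.38,"rx":-0.07,"ry":0.5,"rz":-0.2},
    {"x":-0.17,"y":-0.34,"z":0.38,"rx":-0.07,"ry":0.5,"rz":-0.2},
    {"x":-0.17,"y":-0.34,"z":0.38,"rx":-0.07,"ry":0.5,"rz":-0.2},
    {"x":-0.17,"y":-0.34,"z":0.38,"rx":-0.07,"ry":0.5,"rz":-0.2},
    {"x":-0.17,"y":-0.34,"z":0.38,"rx":-0.07,"ry":0.5,"rz":-0.2},
    {"x":-0.17,"y":-0.34,"z":0.38,"rx":-0.07,"ry":0.5,"rz":-0.2},
    {"x":-0.17,"y":-0.34,"z":0.38,"rx":-0.07,"ry":0.5,"rz":-0.2},
  ],
)

```text
t: 18.8
tcp_pos: [0.5441, -0.1728, 0.2071]
ee_rot: [0.649, 0.75, -0.093, 0.089]
force: [0.8, -0.7, -0.8]
opening: 0.0158
grasp_force: 30.0
```

```bash
python3 - <<'E'
from h import *
s=r.read_state();print(s['tcp_pos'],s['opening'])
plan([.493,-.225,.1455],pose(104),6)
E
```

```text
[ 0.54408434 -0.17283107  0.20708472] 0.01578751272436365
6 rows shift [-0.179 -0.326  0.379] turn [-0.071  0.486 -0.19 ] mm/row 15.9
 path [[0.53, -0.19, 0.19], [0.52, -0.2, 0.18], [0.51, -0.21, 0.17], [0.5, -0.22, 0.16], [0.49, -0.23, 0.15]]
```

carry_out(
  series=[
    {"x":-0.18,"y":-0.33,"z":0.38,"rx":-0.07,"ry":0.49,"rz":-0.19},
    {"x":-0.18,"y":-0.33,"z":0.38,"rx":-0.07,"ry":0.49,"rz":-0.19},
    {"x":-0.18,"y":-0.33,"z":0.38,"rx":-0.07,"ry":0.49,"rz":-0.19},
    {"x":-0.18,"y":-0.33,"z":0.38,"rx":-0.07,"ry":0.49,"rz":-0.19},
    {"x":-0.18,"y":-0.33,"z":0.38,"rx":-0.07,"ry":0.49,"rz":-0.19},
    {"x":-0.18,"y":-0.33,"z":0.38,"rx":-0.07,"ry":0.49,"rz":-0.19},
    {"x":0,"y":0,"z":0,"rx":0,"ry":0,"rz":0},
    {"x":0,"y":0,"z":0,"rx":0,"ry":0,"rz":0},
    {"x":0,"y":0,"z":0,"rx":0,"ry":0,"rz":0},
    {"x":0,"y":0,"z":0,"rx":0,"ry":0,"rz":0},
  ],
)

```text
t: 19.63
tcp_pos: [0.4938, -0.223, 0.1459]
ee_rot: [0.615, 0.788, -0.0, -0.0]
force: [-0.1, 0.0, -1.6]
opening: 0.016
grasp_force: 30.0
```

```bash
python3 - <<'E'
from h import *
s=r.read_state();p=np.array(s['tcp_pos']);q=R.from_quat(s['ee_rot']);print(p,s['opening'],'x axis',q.apply([1,0,0]),'tip',p+q.apply(OFF+[.11,0,0]))
plan([.493,-.225,.1455],pose(104),2)
C,im,d=snap('wrist','w9.png')
for y in range(10,170,10):
    row=d[y,268:308];k=np.where((row>.1)&(row<row[row>.1].min()+.01))[0]+268
    L=q.inv().apply(bydepth(C,[(int(k.mean()),y)],d)[0]-p); print(y,L.round(4)) if L[2]>-.05 else 0
C,im,d=snap('top')
for n,uv in dict(timer=(374,271),tape=(297,160),vialA=(251,160),vialB=(275,156)).items(): print(n,bydepth(C,uv,d).round(3))
i0=cv2.imread('pics/top0.png')[:,:,::-1]
for n,(a,b) in dict(vials=(slice(148,170),slice(243,312)),timer=(slice(262,280),slice(362,388))).items():
    print(n,np.abs(i0[a,b].astype(int)-im[a,b]).mean(), np.median(im[a,b]))
h=[(165,y) for y in range(232,262,2)];print(bydepth(C,h,d)[:,[0,2]].round(3).tolist())
E
```

```text
[ 0.49377071 -0.22300975  0.14586489] 0.015999204996806835 x axis [-2.42804128e-01  9.70075330e-01  1.02140156e-04] tip [ 0.45444235 -0.06585802  0.16438143]
2 rows shift [-0.029 -0.021  0.006] turn [-0.002 -0.001  0.005] mm/row 1.1
 path [[0.49, -0.22, 0.15], [0.49, -0.22, 0.15]]
10 [ 0.1161  0.     -0.0225]
20 [ 0.1126  0.     -0.0234]
30 [ 0.1096  0.     -0.0219]
40 [ 0.1062  0.     -0.0214]
50 [ 0.1026  0.     -0.0222]
60 [ 0.0991  0.     -0.0225]
70 [ 0.0956  0.     -0.0221]
80 [ 0.0921  0.     -0.021 ]
90 [ 0.0884  0.     -0.0222]
100 [ 0.0847 -0.0003 -0.0232]
110 [ 0.081  -0.0003 -0.0223]
120 [ 0.0773 -0.0003 -0.0241]
130 [ 0.0733 -0.0003 -0.0223]
140 [ 0.0694 -0.0003 -0.0224]
150 [ 0.0654 -0.0004 -0.0217]
160 [ 0.0614  0.0001 -0.022 ]
timer [[ 0.429 -0.236  0.602]]
tape [[ 0.792 -0.117  0.016]]
vialA [[0.779 0.02  0.062]]
vialB [[ 0.794 -0.051  0.051]]
vials 8.810496267018006 144.0
timer 50.655270655270655 55.0
[[0.562, 0.075], [0.556, 0.077], [0.551, 0.071], [0.545, 0.077], [0.539, 0.075], [0.533, 0.083], [0.527, 0.078], [0.522, 0.078], [0.516, 0.077], [0.511, 0.077], [0.505, 0.07], [0.503, 0.029], [0.5, -0.0], [0.494, -0.002], [0.488, -0.004]]
```

The rod is level and firmly held, and its tip is over the notebook's centre at 150 mm above it. The drawer is home, and the vials and tape haven't moved.

```bash
python3 -c "
from bench import r
print(r.sign_off())"
```

```text
the job is handed in; nothing more can be done
None
```

The job is handed in at about 20 s: the drawer is fully home, and the rod was seated to its collar, drawn out and is held level with its tip about 15 cm above the notebook. The vial and tape measured unmoved; the arm hid the timer in the last top view, but nothing came near it.

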